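# Push a stuck wood plug out of a hole saw

### The arm

A 6-joint arm with a two-finger parallel gripper is mounted at the origin on the work surface. World frame = base frame: x ahead of the robot, y to its left, z up, the work surface at z = 0. Lengths are in m, angles in degrees, forces in N, time in s.
With the tool pointing down it reaches from about 0.375 to 0.925 m from the base axis. Payload 5.7 kg.
Tool frame: the origin (TCP) lies midway between the tips of the shut fingers; the grasp point (between the pads) lies manip.tcp_to_grasp behind it (manip.tcp_to_grasp is the distance from the TCP to the grasp point, in m); z points along the fingers, y is the line along which they close (so a half turn about z gives the same grasp; the last joint's range is limited). The gripper opens to 88 mm and grips with 3 to 60 N. Pads are 20 mm wide; open, the fingers measure 115 mm over their backs; the gripper's body (75 mm by 178 mm) begins 61 mm behind the grasp point.
Start: joints at [70.468, 20.558, 86.54, -0, 72.909, -6.595], TCP at [0.134, 0.585, 0.223] pointing down, gripper open.
Joint ranges: [-170.27, 170.27], [-57.76, 135], [12.27, 136.19], [-55.21, 235.2], [11.17, 155.16], [-170.74, 170.74]. Speed limits (degrees/s): [136.94, 136.94, 180, 180, 180, 180].

### API

Orientations are given as a 3x3 rotation matrix whose columns are the frame's x, y, z axes.
In Python, from plant import manip gives the robot as it stands.
- The arm moves only by the tool play_rows, never from a script. Its argument "targets" is a list of rows, each a list of 3 entries, a list of its own where there are three numbers: the shift along the tool's x, y, z normalised to -1 to 1, where 1 is 200 mm, then the turn, a rotation vector about the tool's x, y, z normalised to -1 to 1, where 1 is pi/2 rad, then the finger opening in mm, from 0 to 87.8. In form: [[[dx, dy, dz], [ax, ay, az], grip], ...]. A call has 1 to 20 rows; each row shifts and turns the commanded pose from where the row before left it, along the tool's axes as they then stand; what a row does not reach is not made up. A row lasts 1/10 s, in which the tool goes at most 50 mm and 8.59 degrees, less where a joint would pass 70% of its speed; a pose out of reach is approached as far as the arm can. A call with a number of a shift or a turn outside -1 to 1 is refused whole. A call with a gripper value outside its range is refused whole. The fingers move at their own pace and stop on an object; "force" is the grip in N (left out, the last holds). Time passes only in rows, so rows that do not move let the fingers close. It gives the time, the measured TCP pose, the force, the opening and the grip force at its end, in the units of the state.
- manip.sense(): the state, without advancing time (a new reading comes with each control period).
- manip.grab_frame(name): name is "side" or "top"; returns (picture, depth): 400x640x3 uint8, red, green, blue; 400x640 float32, m along the optical axis (not along the pixel's ray), 0 where there is no reading.
- manip.camera_params(name): a dict with "fx", "fy", "cx", "cy" (pixels), "origin" and "rotation" of the camera in the world. Camera axes: x right, y up, looking along -z (the intrinsics and any distortion apply to the point x, -y, -z); pixel columns grow to the right and rows downward; lengths in m; the calibration is good to about 2 mm. A picture is of the moment at which its call begins. camera_params takes no time and is no camera call.
- manip.close_job(): hands the job in; it is judged then, once.
The state is a dict: "time": time; "qpos": joint angles; "joint_vel": joint speeds; "joint_torque": joint torques, N m; "tcp_pos": TCP position; "eef_rot": TCP orientation; "contact_force": force on the tool from outside, world axes, zero at the start; "ft_torque": the same for the moment, N m; "finger_gap": finger opening in m; "gripper_force": force on a finger pad.
Only numpy, scipy, OpenCV 4.12 (cv2) and the standard library are available. Lean on these libraries where they do the work, as an engineer would, in place of code of your own. Each camera call takes 0.05 s, during which the arm holds its last target. There are 200 camera calls.

### The job

A wooden plug is stuck inside the blue hole saw that stands mouth down on the rails of the knock-out stand. Take the brass drift with the pale wooden handle from the tool rack, put its point through the saw's arbor hole and press the plug right out of the saw, so that it drops between the rails, then stand the drift back in the free hole of the rack. Leave the saw standing in its place on the rails, and leave the other rack tools, the tape measure and the yellow hole saw where they are.

Things in the scene. Friction and masses are not known exactly. Their poses are not given: they have to be found in the camera images.
- saw: Blue hole saw, a steel cup 73 mm outer diameter, 44 mm high (0.3 kg), loose, mouth (teeth) down on the stand's two rails, kept in place sideways by four dowels (2 mm play). Origin: centre of its mouth, at the bottom; z up along its axis. Wall 3 mm; on top a 5 mm back plate with the 18 mm arbor hole in its centre: the access to the plug. 39 mm deep inside
- arbor_hole (a point): Centre of the arbor hole at the upper face of the saw's back plate (44 mm above the saw's origin, about 96 mm above the bench)
- plug_center (a point): Centre of the plug: dark wooden disc, 63 mm diameter, 20 mm thick, about 45 g, jammed flat in the saw. At first its centre is 22 to 26 mm above the saw's mouth, its upper face 8 to 12 mm under the back plate's upper face. It resists with about 9 to 17 N until pushed down 12 to 18 mm, then is free and drops some 40 mm on to the stand's base
- stand: Knock-out stand, fixed: plywood base 150 x 170 x 12 mm; two rails (130 mm along x, 34 mm wide, tops 52 mm above the bench) at y = -50 and +50 mm, 66 mm apart; open at both ends. Origin: centre of its underside; z up. The saw stands over its centre between four 8 mm dowels, 12 mm proud of the rails, at x = +-19.5, y = +-38 mm
- drift_grip (a point): Middle of the drift's handle, on the axis; z up along the drift. It (160 g) stands point down in a rack hole: pale wooden handle with brass collar, 28 mm diameter, 60 mm long (top 10 mm rounded), under it a brass shank 11 mm diameter, 75 mm long. The point is 30 mm above the shoulder that rests on the rack (123 mm above the bench)
- drift_tip (a point): The drift's point: centre of the flat lower end of its shank (8 mm across, chamfered), 105 mm under drift_grip; z up along the drift
- rack: Wooden tool rack, fixed: top board 70 (x) x 230 (y) x 18 mm, upper face 93 mm above the bench, on two end cheeks and a 10 mm base. Origin: centre of its underside, on the bench; z up. Three 20 mm through holes in the top board at x = 0, y = -75, 0 and +75 mm, each with one tool resting by its handle's shoulder; the drift's own hole stays free for it
- screwdriver_grip (a point): Screwdriver with a red handle (31 mm diameter, 62 mm long) standing in another hole of the rack; the point is on its axis 30 mm above the rack. To be left there
- awl_grip (a point): Awl with a black handle (33 mm diameter, 49 mm long) standing in the third hole of the rack; the point is on its axis 30 mm above the rack. To be left there
- tape: Bystander: yellow tape measure, 70 x 40 x 62 mm, standing on the bench between stand and rack; origin at the centre of its underside. To be left alone
- small_saw: Bystander: smaller yellow hole saw, 51 mm diameter, 42 mm high, mouth down on the bench between stand and rack; origin at the centre of its underside. To be left alone
Not all that is in view belongs to the job. Leave any green or purple look-alike of the rack alone.

How it is judged:
By the outcome, as a careful person would: the job done as asked, in the order asked, and still so for the second after the job is handed in, with the robot touching nothing.
It also fails if it takes over 51 s, if anything falls off the work surface, if the arm or the gripper's body presses on something with over 40 N, if the wrist force passes 120 N, or if a joint passes its speed limit or range.

## Working session

There is one attempt and no reset: what is moved stays moved. The work goes in short steps, Python scripts to look and compute and a tool call to move; the robot and the scene stay as the last step left them, time stands still between calls to the robot, and variables do not carry over. Pictures are saved under pics/ and viewed, at most 10 in all, crops included, and the job is handed in when it is done.

Besides the shell and the picture viewer there is one more tool, called after "Emit:" as name(argument=value, ...), one argument or row to a line, values as JSON. play_rows: Moves the arm, as the interface text tells. Its arguments: {"type":"object","properties":{"targets":{"type":"array","items":{"type":"array"}},"force":{"type":"number"}},"required":["targets"]}

```bash
mkdir -p pics; cat > h.py <<'E'
import numpy as np, cv2
from plant import manip
def grab(n,save=None):
    p,d=manip.grab_frame(n)
    if save: cv2.imwrite('pics/'+save,cv2.cvtColor(p,cv2.COLOR_RGB2BGR))
    return p,d
def ray(n,u,v):
    c=manip.camera_params(n);R=np.array(c['rotation']);o=np.array(c['origin'])
    d=R@np.array([(u-c['cx'])/c['fx'],-(v-c['cy'])/c['fy'],-1.]);return o,d
def onz(n,u,v,z):
    o,d=ray(n,u,v);return o+d*(z-o[2])/d[2]
def cloud(n,d):
    c=manip.camera_params(n);v,u=np.indices(d.shape)
    P=np.stack([(u-c['cx'])/c['fx']*d,-(v-c['cy'])/c['fy']*d,-d],-1)
    return P@np.array(c['rotation']).T+np.array(c['origin'])
E
python3 - <<'E'
from h import *
for n in('side','top'):
    p,d=grab(n,n+'0.png');np.savez(n+'0.npz',p=p,d=d);print(manip.camera_params(n))
print(manip.sense(),manip.tcp_to_grasp)
E
```

```text
{'fx': 467.1019106684058, 'fy': 467.1019106684058, 'cx': 312.08150606245823, 'cy': 202.3958852491869, 'origin': array([ 0.43224527, -0.93717129,  0.97693145]), 'rotation': array([[ 0.99927865,  0.02183788, -0.03106892],
       [-0.03734478,  0.71361569, -0.69954129],
       [ 0.00689477,  0.70019694,  0.71391646]])}
{'fx': 385.2041839223934, 'fy': 385.2041839223934, 'cx': 314.7248310873421, 'cy': 202.01211491336534, 'origin': array([ 0.36327432, -0.07248197,  1.27536152]), 'rotation': array([[-8.39459595e-04,  9.96764500e-01, -8.03730460e-02],
       [-9.99841610e-01, -2.26546663e-03, -1.76528096e-02],
       [-1.77777764e-02,  8.03454970e-02,  9.96608525e-01]])}
{'time': 0.1, 'qpos': array([ 7.04683651e+01,  2.05941432e+01,  8.65930342e+01, -1.28840966e-03,
        7.29072075e+01, -6.59532831e+00]), 'joint_vel': array([ 0.00418652, -0.13515737, -0.12105905,  0.04896786,  0.06920029,
       -0.02450489]), 'joint_torque': array([ 1.02642942e-03, -5.16359496e+01, -2.71405309e+01,  6.77551632e-02,
        2.77342612e-02, -4.10262476e-05]), 'tcp_pos': array([0.13413313, 0.58417763, 0.22188851]), 'eef_rot': array([[-9.74620971e-01,  2.23860855e-01, -5.30488717e-04],
       [ 2.23861420e-01,  9.74619737e-01, -1.55971890e-03],
       [ 1.67864767e-04, -1.63889071e-03, -9.99998643e-01]]), 'contact_force': array([-0.90324223,  0.1406034 ,  0.45179204]), 'ft_torque': array([0.00938758, 0.0473001 , 0.0331377 ]), 'gripper_force': 0.0, 'finger_gap': 0.08762618724846721} 0.0187
```

View pics/side0.png

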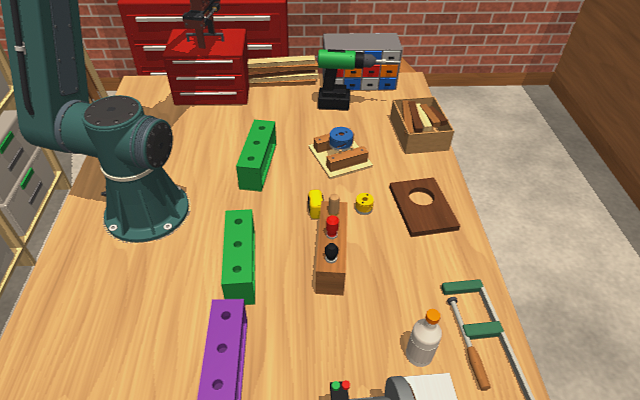

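View pics/top0.png

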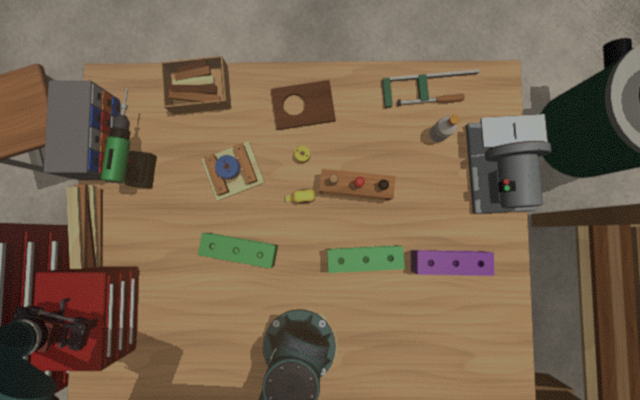

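The side view shows the saw at about (341,137) and the rack with drift (334,203), screwdriver (332,228) and awl (331,252). In the top view the saw is at (227,167), the drift at (334,180), the tape at (300,197) and the small saw at (302,154).

```bash
python3 - <<'E'
from h import *
T=np.load('top0.npz');S=np.load('side0.npz')
def m(p,lo,hi,box):
    h=cv2.cvtColor(p,cv2.COLOR_RGB2HSV);k=cv2.inRange(h,lo,hi);z=np.zeros_like(k);x0,x1,y0,y1=box;z[y0:y1,x0:x1]=k[y0:y1,x0:x1];return z>0
for n,D,b in(('top',T,(205,250,145,190)),('side',S,(320,365,120,155))):
    k=m(D['p'],(95,100,30),(130,255,255),b);C=cloud(n,D['d'])[k];C=C[D['d'][k]>0]
    c=C[(C[:,2]>.085)&(C[:,2]<.11)]
    print(n,'saw',k.sum(),c.mean(0),c.min(0),c.max(0),np.median(C[:,2]))
for n,D,b in(('top',T,(315,400,165,205)),('side',S,(310,352,185,300))):
    C=cloud(n,D['d']);z=np.zeros(D['d'].shape,bool);z[b[2]:b[3],b[0]:b[1]]=1
    k=z&(C[...,2]>.112)&(D['d']>0);nn,l,st,ce=cv2.connectedComponentsWithStats(k.astype('uint8'))
    for i in range(1,nn):
        if st[i,4]>8:
            c=C[l==i];t=c[c[:,2]>c[:,2].max()-.012]
            print(n,'tool',st[i,4],ce[i],c.max(0).round(4),c.min(0).round(4),'topmean',t.mean(0).round(4),onz(n,*ce[i],.14).round(4))
    k=z&(abs(C[...,2]-.093)<.006);c=C[k][:,:2].astype('float32');print(n,'rack',cv2.minAreaRect(c))
print('top saw px on z .096')
k=m(T['p'],(95,100,30),(130,255,255),(205,250,145,190));v,u=np.nonzero(k);print(onz('top',u.mean(),v.mean(),.096),u.min(),u.max(),v.min(),v.max())
for n,D,b in(('top',T,(195,270,135,205)),('side',S,(300,380,115,180))):
    C=cloud(n,D['d']);z=np.zeros(D['d'].shape,bool);z[b[2]:b[3],b[0]:b[1]]=1
    k=z&(abs(C[...,2]-.052)<.006)&~m(D['p'],(95,100,30),(130,255,255),b);c=C[k][:,:2].astype('float32');print(n,'rails',cv2.minAreaRect(c))
for n,D,b in(('top',T,(280,320,140,210)),('side',S,(300,380,185,220))):
    k=m(D['p'],(22,120,90),(35,255,255),b)
    nn,l,st,ce=cv2.connectedComponentsWithStats(k.astype('uint8'));C=cloud(n,D['d'])
    for i in range(1,nn):
        if st[i,4]>15:c=C[l==i];print(n,'yellow',st[i],c.min(0).round(3),c.max(0).round(3))
def crop(p,x0,x1,y0,y1,f): return cv2.resize(p[y0:y1,x0:x1,::-1],None,fx=f,fy=f,interpolation=cv2.INTER_CUBIC)
a=crop(T['p'],190,410,130,210,3.6);b=crop(S['p'],290,390,115,300,1.6)
cv2.imwrite('pics/c1.png',a)
E
```

```text
top saw 189 [0.57108054 0.22517831 0.09562962] [0.53914778 0.18934157 0.09000939] [0.6037653  0.2554276  0.10160012] 0.09543424889718266
side saw 398 [0.57086935 0.21639275 0.09458947] [0.53697444 0.18338477 0.08553108] [0.60528168 0.26013078 0.0997923 ] 0.09396330001505171
top tool 77 [332.94805195 179.46753247] [ 0.5341 -0.0947  0.1571] [ 0.5099 -0.1184  0.1168] topmean [ 0.5227 -0.1065  0.1501] [ 0.5219 -0.1065  0.14  ]
top tool 98 [358.81632653 182.09183673] [ 0.5281 -0.1681  0.1612] [ 0.4987 -0.1977  0.1184] topmean [ 0.5143 -0.1828  0.1533] [ 0.5138 -0.1831  0.14  ]
top tool 100 [382.89 184.94] [ 0.5218 -0.2411  0.1451] [ 0.4911 -0.2714  0.1146] topmean [ 0.5064 -0.255   0.1378] [ 0.5051 -0.2541  0.14  ]
top rack ((0.5160576701164246, -0.18159137666225433), (0.23020708560943604, 0.07063525170087814), 83.95930480957031)
side tool 168 [334.04166667 202.20833333] [ 0.5377 -0.0995  0.1566] [ 0.5116 -0.1246  0.1121] topmean [ 0.5244 -0.1117  0.1501] [ 0.5238 -0.1181  0.14  ]
side tool 203 [332.36453202 224.20689655] [ 0.5308 -0.1735  0.1594] [ 0.5    -0.2017  0.1139] topmean [ 0.515
[... 302 characters left out ...]
19213867188)
top saw px on z .096
[0.57088158 0.224807   0.096     ] 216 237 156 176
top rails ((0.5707237124443054, 0.22516588866710663), (0.1317666471004486, 0.13425838947296143), 21.189739227294922)
side rails ((0.5724067091941833, 0.22208160161972046), (0.13130401074886322, 0.1417413353919983), 21.53594970703125)
top yellow [294 146  16  16 192] [ 0.363 -0.072 -0.006] [0.656 0.017 1.275]
top yellow [293 189  22  13 233] [ 0.363 -0.072 -0.   ] [0.506 0.018 1.275]
top yellow [286 195   5   7  27] [ 0.469  0.032 -0.   ] [0.49  0.045 0.008]
side yellow [308 189  15  30 320] [ 0.432 -0.937 -0.006] [0.5   0.074 0.977]
side yellow [356 193  18  16 195] [ 0.432 -0.937  0.001] [0.646 0.054 0.977]
```

View pics/c1.png

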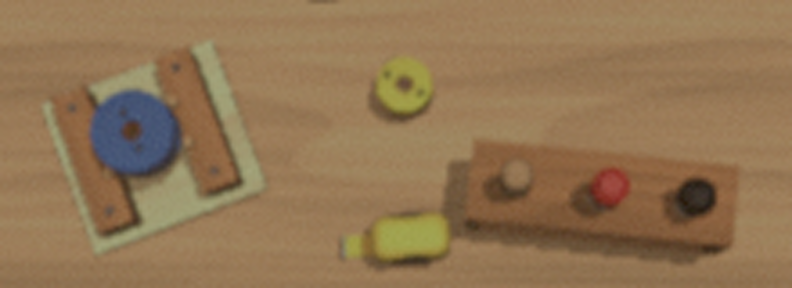

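The crop shows the drift's handle at about (515,177), nearest the tape, and the saw's arbor hole at about (132,131) between the dowels. I estimate the drift at (0.5235, -0.108) and the saw at (0.571, 0.2245). Next I swing over the drift.

Emit:
play_rows(
  targets=[
    [[-0.225, -0.025, 0], [0, 0, 0.049], 87],
    [[-0.225, -0.025, 0], [0, 0, 0.049], 87],
    [[-0.225, -0.025, 0], [0, 0, 0.049], 87],
    [[-0.225, -0.025, 0], [0, 0, 0.049], 87],
    [[-0.225, -0.025, 0], [0, 0, 0.049], 87],
    [[-0.225, -0.025, 0], [0, 0, 0.049], 87],
    [[-0.22, -0.025, 0], [0, 0, 0.049], 87],
    [[-0.22, -0.025, 0], [0, 0, 0.049], 87],
    [[-0.22, -0.025, 0], [0, 0, 0.049], 87],
    [[-0.22, -0.025, 0], [0, 0, 0.049], 87],
    [[-0.22, -0.025, 0], [0, 0, 0.049], 87],
    [[-0.22, -0.025, 0], [0, 0, 0.049], 87],
    [[-0.22, -0.025, 0], [0, 0, 0.049], 87],
    [[-0.215, -0.025, 0], [0, 0, 0.049], 87],
    [[-0.215, -0.025, 0], [0, 0, 0.049], 87],
    [[-0.21, -0.025, 0], [0, 0, 0.049], 87],
    [[-0.21, -0.025, 0], [0, 0, 0.049], 87],
    [[-0.21, -0.025, 0], [0, 0, 0.049], 87],
    [[-0.205, -0.025, 0], [0, 0, 0.049], 87],
    [[0, 0, 0], [0, 0, 0], 87],
  ],
)

```text
time: 2.1
tcp_pos: [0.5324, -0.0707, 0.2224]
eef_rot: [[0.123, 0.992, -0.001], [0.992, -0.123, -0.002], [-0.002, -0.001, -1.0]]
contact_force: [-0.3, 0.5, 0.2]
finger_gap: 0.0869
gripper_force: 0.0
```

Emit:
play_rows(
  targets=[
    [[-0.1, -0.011, 0], [0, 0, 0], 87],
    [[-0.09, -0.01, 0], [0, 0, 0], 87],
    [[0, 0, 0.15], [0, 0, 0], 87],
    [[0, 0, 0.15], [0, 0, 0], 87],
    [[0, 0, 0.15], [0, 0, 0], 87],
    [[0, 0, 0.1], [0, 0, 0], 87],
    [[0, 0, 0.042], [0, 0, 0], 87],
    [[0, 0, 0], [0, 0, 0], 87],
  ],
)

```text
time: 2.9
tcp_pos: [0.5237, -0.1027, 0.1032]
eef_rot: [[0.116, 0.993, -0.003], [0.993, -0.116, 0.001], [0.001, -0.003, -1.0]]
contact_force: [-0.2, 0.3, 1.0]
finger_gap: 0.0868
gripper_force: 0.0
```

```bash
python3 - <<'E'
from h import *
p,d=grab('side');print(manip.sense()['tcp_pos'])
cv2.imwrite('pics/g1.png',cv2.resize(p[150:270,270:400,::-1],None,fx=4.5,fy=4.5,interpolation=cv2.INTER_CUBIC))
E
```

```text
[ 0.52458332 -0.10312883  0.10425039]
```

View pics/g1.png

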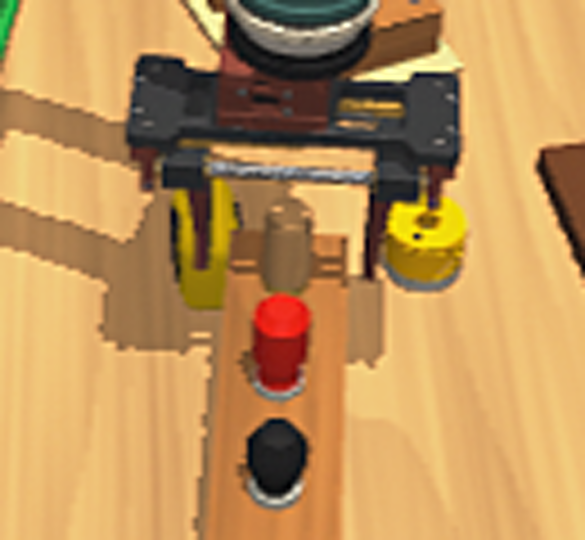

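The handle, at crop (287,245), stands between the fingers at (203,240) and (372,235), and nothing is touched. The TCP is 5 mm short along y, so I correct that, close, and lift.

Emit:
play_rows(
  targets=[
    [[-0.025, 0, 0], [0, 0, 0], 87],
    [[0, 0, 0], [0, 0, 0], 25],
    [[0, 0, 0], [0, 0, 0], 10],
    [[0, 0, 0], [0, 0, 0], 10],
    [[0, 0, 0], [0, 0, 0], 10],
    [[0, 0, 0], [0, 0, 0], 10],
    [[0, 0, 0], [0, 0, 0], 10],
    [[0, 0, 0], [0, 0, 0], 10],
  ],
  force=60,
)

```text
time: 3.75
tcp_pos: [0.5239, -0.1086, 0.1042]
eef_rot: [[0.117, 0.993, -0.0], [0.993, -0.117, -0.0], [-0.0, -0.0, -1.0]]
contact_force: [0.4, 0.6, 0.2]
finger_gap: 0.0345
gripper_force: 0.0
```

Emit:
play_rows(
  targets=[
    [[0, 0, 0], [0, 0, 0], 10],
    [[0, 0, 0], [0, 0, 0], 10],
    [[0, 0, 0], [0, 0, 0], 10],
    [[0, 0, 0], [0, 0, 0], 10],
  ],
)

```text
time: 4.15
tcp_pos: [0.5239, -0.1086, 0.1043]
eef_rot: [[0.117, 0.993, -0.0], [0.993, -0.117, -0.0], [-0.0, -0.0, -1.0]]
contact_force: [-0.2, 0.2, -0.5]
finger_gap: 0.0272
gripper_force: 60.0
```

Emit:
play_rows(
  targets=[
    [[0, 0, -0.05], [0, 0, 0], 10],
    [[0, 0, -0.1], [0, 0, 0], 10],
    [[0, 0, -0.15], [0, 0, 0], 10],
    [[0, 0, -0.15], [0, 0, 0], 10],
    [[0, 0, -0.15], [0, 0, 0], 10],
    [[0, 0, -0.1], [0, 0, 0], 10],
    [[0.08, 0.002, 0], [0, 0, 0], 10],
    [[0.16, 0.004, 0], [0, 0, 0], 10],
    [[0.18, 0.004, 0], [0, 0, 0], 10],
    [[0.18, 0.004, 0], [0, 0, 0], 10],
    [[0.18, 0.004, 0], [0, 0, 0], 10],
    [[0.18, 0.004, 0], [0, 0, 0], 10],
    [[0.18, 0.004, 0], [0, 0, 0], 10],
    [[0.18, 0.004, 0], [0, 0, 0], 10],
    [[0.18, 0.004, 0], [0, 0, 0], 10],
    [[0.12, 0.004, 0], [0, 0, 0], 10],
    [[0.06, 0.002, 0], [0, 0, 0], 10],
    [[0, 0, 0], [0, 0, 0], 10],
    [[0, 0, 0], [0, 0, 0], 10],
  ],
)

```text
time: 6.05
tcp_pos: [0.5705, 0.2236, 0.2436]
eef_rot: [[0.117, 0.993, -0.001], [0.993, -0.117, -0.001], [-0.001, -0.001, -1.0]]
contact_force: [-0.1, -0.4, -2.0]
finger_gap: 0.0269
gripper_force: 60.0
```

```bash
python3 - <<'E'
from h import *
s=manip.sense();print(s['time'],s['tcp_pos'],s['eef_rot'].round(4),s['finger_gap'])
p,d=grab('side');np.savez('s2.npz',p=p,d=d)
cv2.imwrite('pics/g2.png',cv2.resize(p[60:190,270:420,::-1],None,fx=4.5,fy=4.5,interpolation=cv2.INTER_CUBIC))
c=manip.camera_params('side')
def proj(P):
    q=np.array(c['rotation']).T@(np.array(P)-c['origin']);return c['cx']+c['fx']*q[0]/-q[2],c['cy']-c['fy']*q[1]/-q[2]
t=s['tcp_pos'];print('tip',proj(t-[0,0,.0863]),'shoulder',proj(t-[0,0,.0113]),'hole',proj([.571,.2245,.096]))
E
```

```text
6.05 [0.57054278 0.22360709 0.24358127] [[ 0.1168  0.9932 -0.0014]
 [ 0.9932 -0.1168 -0.0011]
 [-0.0013 -0.0013 -1.    ]] 0.02687239892188538
tip (np.float64(341.8104807455187), np.float64(116.58824965607066)) shoulder (np.float64(343.1706003672144), np.float64(94.9815846943432)) hole (np.float64(340.8981195536826), np.float64(132.8757476537567))
```

View pics/g2.png

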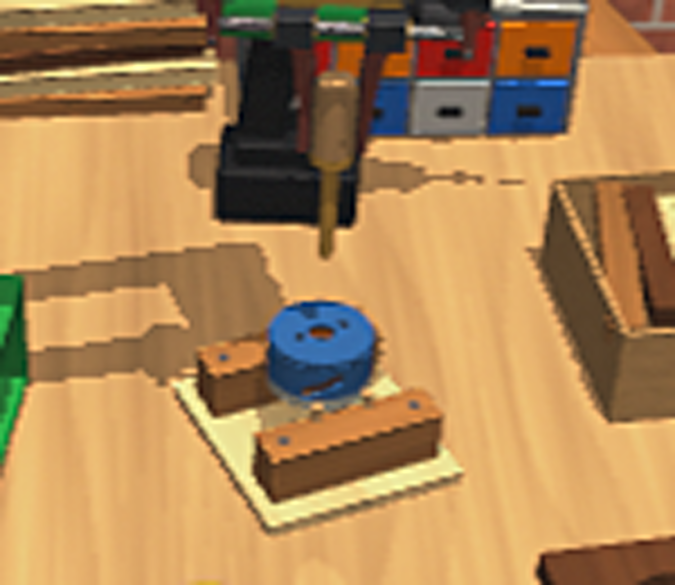

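The drift's point is at crop (326,256), which is image (342.4,116.9); I predicted (341.8,116.6). The arbor hole is at crop (322,333). I measure hole and point in this same image.

```bash
python3 - <<'E'
from h import *
D=np.load('s2.npz');p=D['p'];h=cv2.cvtColor(p,cv2.COLOR_RGB2HSV)
k=cv2.inRange(h,(95,80,30),(130,255,255));k[:123]=0;k[155:]=0;k[:,:325]=0;k[:,360:]=0
v,u=np.nonzero(k);print('blue',u.min(),u.max(),v.min(),v.max())
sub=p[128:140,334:350].astype(int);sat=(sub[...,0]-sub[...,2])
for r in sat: print(' '.join('%4d'%x for x in r))
w=np.clip(sat+40,0,None)*1.;vv,uu=np.indices(w.shape);vv+=128;uu+=334
m=(vv<138)&(w>20);w=w*m;U=(w*uu).sum()/w.sum();V=(w*vv).sum()/w.sum();print('hole',U,V,onz('side',U,V,.096),onz('side',U,V,.094))
b=p[106:121,334:352].astype(int)
print('sat tip');
for r in (b[...,0]-b[...,2]): print(' '.join('%4d'%x for x in r))
# top face ellipse widest row
for r in range(124,150):
    q=np.nonzero(k[r])[0]
    if len(q):print(r,q.min(),q.max(),end='; ')
E
```

```text
blue 330 352 127 148
-105  -98  -89  -80  -79  -74 -103 -132 -127 -128 -132 -138 -146 -119  -23   74
-133 -131 -110  -73  -71  -68  -94 -121 -120 -119 -120 -118 -121 -127 -141  -92
-120 -121 -123 -106  -73  -74  -97 -122 -120 -119 -119 -116 -117 -119 -125 -136
-118 -119 -121 -124 -128 -130 -127 -123 -127 -125 -109  -69  -55  -98 -120 -122
-120 -120 -122 -125 -119  -86  -57  -50  -67  -97 -119  -94  -33  -85 -120 -119
-119 -118 -119 -121  -77   64   86   78   72   35  -79 -127 -124 -121 -118 -117
-123  -97  -23  -78  -69   58   88   92  101   41  -95 -126 -123 -119 -116 -116
-121 -100  -53  -93 -138 -121  -79  -64  -36  -72 -129 -119 -116 -116 -117 -117
-120 -122 -122 -121 -122 -124 -129 -132 -130 -127 -121 -115 -116 -116 -116 -118
-121 -122 -120 -117 -116 -117 -118 -119 -118 -117 -117 -118 -117 -116 -119 -122
-120 -120 -119 -117 -119 -119 -117 -118 -119 -119 -120 -120 -119 -119 -120 -113
 -72 -106 -119 -119 -119 -121 -120 -121 -119 -118 -120 -120 -121 -118 -107  -85
hole 341.66639544344997 133.00813669650123 [0.57332412 0.22376222 0.096     ] [0.57364441 0.22639792 0.094     ]
sat ti
[... 937 characters left out ...]
  73   78   94  122  121  120  120  120  119  121  120
 119  120  119  119  120  122  121  101   91  114  123  121  121  120  121  121  119  117
 120  119  119  120  120  120  122  124  123  121  120  120  121  121  123  120  119  117
 119  120  119  119  121  120  120  120  119  119  118  119  120  121  121  120  118  118
 120  120  120  120  120  122  120  120  119  118  119  119  119  121  120  121  120  119
127 337 344; 128 333 347; 129 332 349; 130 331 350; 131 331 351; 132 330 352; 133 330 352; 134 330 352; 135 330 352; 136 330 352; 137 330 352; 138 330 352; 139 330 351; 140 330 351; 141 330 351; 142 330 351; 143 330 351; 144 330 350; 145 331 350; 146 333 349; 147 334 348; 148 337 345;
```

Emit:
play_rows(
  targets=[
    [[-0.005, 0.006, 0.1], [0, 0, 0], 10],
    [[0, 0, 0.15], [0, 0, 0], 10],
    [[0, 0, 0.05], [0, 0, 0], 10],
    [[0, 0, 0.025], [0, 0, 0], 10],
    [[0, 0, 0.025], [0, 0, 0], 10],
    [[0, 0, 0], [0, 0, 0], 10],
  ],
)

```text
time: 6.7
tcp_pos: [0.5727, 0.2228, 0.1746]
eef_rot: [[0.118, 0.993, 0.0], [0.993, -0.118, -0.0], [0.0, 0.0, -1.0]]
contact_force: [-0.8, 1.5, -2.4]
finger_gap: 0.0268
gripper_force: 60.0
```

The tip is about 8 mm below the plate's top with no contact, so it is in the hole. Now I press.

Emit:
play_rows(
  targets=[
    [[0, 0, 0.015], [0, 0, 0], 10],
    [[0, 0, 0.015], [0, 0, 0], 10],
    [[0, 0, 0.015], [0, 0, 0], 10],
    [[0, 0, 0.015], [0, 0, 0], 10],
  ],
)

```text
time: 7.1
tcp_pos: [0.5742, 0.2236, 0.1658]
eef_rot: [[0.117, 0.993, 0.005], [0.993, -0.117, 0.001], [0.002, 0.005, -1.0]]
contact_force: [-3.7, -1.2, 14.3]
finger_gap: 0.027
gripper_force: 60.0
```

Emit:
play_rows(
  targets=[
    [[0, -0.006, 0.015], [0, 0, 0], 10],
    [[0, 0, 0.015], [0, 0, 0], 10],
    [[0, 0, 0.015], [0, 0, 0], 10],
    [[0, 0, 0.015], [0, 0, 0], 10],
    [[0, 0, 0.015], [0, 0, 0], 10],
    [[0, 0, 0], [0, 0, 0], 10],
  ],
)

```text
time: 7.7
tcp_pos: [0.5706, 0.2231, 0.1465]
eef_rot: [[0.117, 0.993, -0.001], [0.993, -0.117, -0.0], [-0.001, -0.001, -1.0]]
contact_force: [-0.1, -0.0, -1.6]
finger_gap: 0.0271
gripper_force: 60.0
```

The force dropped to zero, so the plug is free. I go 12 mm deeper to be sure, then withdraw and look.

Emit:
play_rows(
  targets=[
    [[0, 0, 0.03], [0, 0, 0], 10],
    [[0, 0, 0.03], [0, 0, 0], 10],
    [[0, 0, 0], [0, 0, 0], 10],
    [[0, 0, -0.05], [0, 0, 0], 10],
    [[0, 0, -0.1], [0, 0, 0], 10],
    [[0, 0, -0.15], [0, 0, 0], 10],
    [[0, 0, -0.15], [0, 0, 0], 10],
    [[0, 0, -0.1], [0, 0, 0], 10],
    [[0, 0, 0], [0, 0, 0], 10],
    [[0, 0, 0], [0, 0, 0], 10],
  ],
)

```text
time: 8.7
tcp_pos: [0.5712, 0.2232, 0.2456]
eef_rot: [[0.117, 0.993, 0.001], [0.993, -0.117, 0.0], [0.0, 0.001, -1.0]]
contact_force: [0.3, 0.0, -1.9]
finger_gap: 0.0271
gripper_force: 60.0
```

```bash
python3 - <<'E'
from h import *
s=manip.sense();print(s['time'],s['tcp_pos'],s['eef_rot'].round(4),s['finger_gap'])
p,d=grab('side');np.savez('s3.npz',p=p,d=d)
cv2.imwrite('pics/g3.png',cv2.resize(p[60:190,270:420,::-1],None,fx=4.5,fy=4.5,interpolation=cv2.INTER_CUBIC))
E
```

```text
8.7 [0.57122263 0.22317383 0.24561214] [[ 1.171e-01  9.931e-01  1.000e-03]
 [ 9.931e-01 -1.171e-01  1.000e-04]
 [ 3.000e-04  1.000e-03 -1.000e+00]] 0.027094991692264602
```

View pics/g3.png

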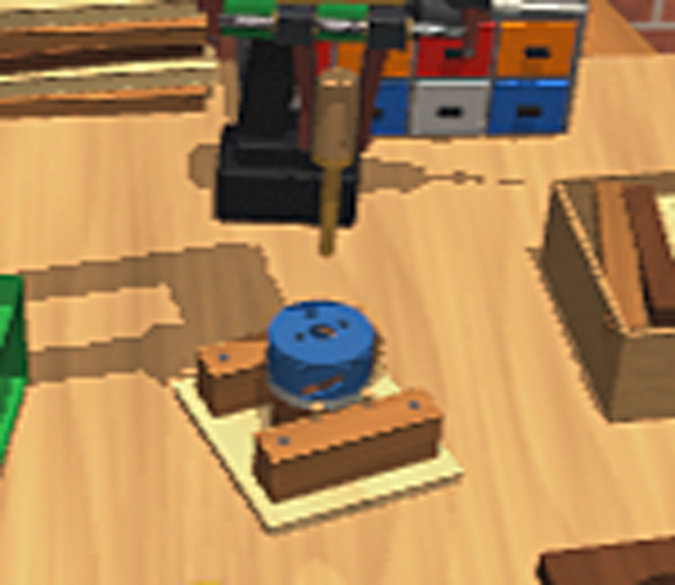

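The plug lies on the base between the rails (crop (285,408)). The hole now looks empty, the saw is in place, and the drift sits unchanged in the grip with its point at (327,254). I go back over the rack hole.

Emit:
play_rows(
  targets=[
    [[-0.08, -0.002, 0], [0, 0, 0], 10],
    [[-0.16, -0.004, 0], [0, 0, 0], 10],
    [[-0.18, -0.004, 0], [0, 0, 0], 10],
    [[-0.18, -0.004, 0], [0, 0, 0], 10],
    [[-0.18, -0.004, 0], [0, 0, 0], 10],
    [[-0.18, -0.004, 0], [0, 0, 0], 10],
    [[-0.18, -0.004, 0], [0, 0, 0], 10],
    [[-0.18, -0.004, 0], [0, 0, 0], 10],
    [[-0.18, -0.004, 0], [0, 0, 0], 10],
    [[-0.12, -0.004, 0], [0, 0, 0], 10],
    [[-0.055, -0.003, 0], [0, 0, 0], 10],
    [[0, 0, 0], [0, 0, 0], 10],
    [[0, 0, 0], [0, 0, 0], 10],
    [[0, 0, 0], [0, 0, 0], 10],
  ],
)

```text
time: 10.15
tcp_pos: [0.5237, -0.1074, 0.245]
eef_rot: [[0.116, 0.993, -0.001], [0.993, -0.116, 0.001], [0.0, -0.001, -1.0]]
contact_force: [-0.0, 0.4, -1.9]
finger_gap: 0.0273
gripper_force: 60.0
```

Emit:
play_rows(
  targets=[
    [[-0.006, 0, 0.1], [0, 0, 0], 10],
    [[0, 0, 0.15], [0, 0, 0], 10],
    [[0, 0, 0.05], [0, 0, 0], 10],
    [[0, 0, 0.05], [0, 0, 0], 10],
    [[0, 0, 0.05], [0, 0, 0], 10],
    [[0, 0, 0], [0, 0, 0], 10],
  ],
)

```text
time: 10.75
tcp_pos: [0.5233, -0.1094, 0.1645]
eef_rot: [[0.117, 0.993, -0.001], [0.993, -0.117, 0.0], [0.0, -0.001, -1.0]]
contact_force: [-0.2, 0.3, -1.9]
finger_gap: 0.027
gripper_force: 60.0
```

Emit:
play_rows(
  targets=[
    [[0.003, 0.002, 0.1], [0, 0, 0], 10],
    [[0, 0, 0.1], [0, 0, 0], 10],
    [[0, 0, 0.06], [0, 0, 0], 10],
    [[0, 0, 0.025], [0, 0, 0], 10],
    [[0, 0, 0.01], [0, 0, 0], 10],
    [[0, 0, 0], [0, 0, 0], 10],
    [[0, 0, 0], [0, 0, 0], 10],
  ],
)

```text
time: 11.45
tcp_pos: [0.5247, -0.1094, 0.107]
eef_rot: [[0.117, 0.993, 0.001], [0.993, -0.117, -0.001], [-0.0, 0.001, -1.0]]
contact_force: [0.5, 0.1, -2.1]
finger_gap: 0.0275
gripper_force: 60.0
```

Emit:
play_rows(
  targets=[
    [[0, 0, 0.01], [0, 0, 0], 10],
    [[0, 0, 0.004], [0, 0, 0], 10],
    [[0, 0, 0], [0, 0, 0], 10],
  ],
)

```text
time: 11.75
tcp_pos: [0.5245, -0.1094, 0.1042]
eef_rot: [[0.117, 0.993, 0.001], [0.993, -0.117, -0.0], [-0.0, 0.001, -1.0]]
contact_force: [-2.0, 0.1, 4.8]
finger_gap: 0.027
gripper_force: 60.0
```

The shoulder is seated with light contact. I release and rise.

Emit:
play_rows(
  targets=[
    [[0, 0, 0], [0, 0, 0], 40],
    [[0, 0, 0], [0, 0, 0], 60],
    [[0, 0, 0], [0, 0, 0], 80],
    [[0, 0, 0], [0, 0, 0], 80],
    [[0, 0, 0], [0, 0, 0], 80],
    [[0, 0, 0], [0, 0, 0], 80],
    [[0, 0, 0], [0, 0, 0], 80],
    [[0, 0, 0], [0, 0, 0], 80],
  ],
)

```text
time: 12.55
tcp_pos: [0.5241, -0.1092, 0.1035]
eef_rot: [[0.117, 0.993, -0.0], [0.993, -0.117, -0.0], [-0.0, -0.0, -1.0]]
contact_force: [-0.5, -1.0, -0.3]
finger_gap: 0.08
gripper_force: 0.0
```

Emit:
play_rows(
  targets=[
    [[0, 0, -0.05], [0, 0, 0], 80],
    [[0, 0, -0.15], [0, 0, 0], 80],
    [[0, 0, -0.2], [0, 0, 0], 80],
    [[0, 0, -0.2], [0, 0, 0], 80],
    [[0, 0, -0.15], [0, 0, 0], 80],
    [[0, -0.15, -0.05], [0, 0, 0], 80],
    [[0, -0.15, 0], [0, 0, 0], 80],
    [[0, -0.15, 0], [0, 0, 0], 80],
    [[0, 0, 0], [0, 0, 0], 80],
    [[0, 0, 0], [0, 0, 0], 80],
  ],
)

```text
time: 13.55
tcp_pos: [0.4349, -0.0987, 0.2644]
eef_rot: [[0.117, 0.993, 0.002], [0.993, -0.117, -0.001], [-0.0, 0.002, -1.0]]
contact_force: [-0.1, -0.1, 0.7]
finger_gap: 0.08
gripper_force: 0.0
```

```bash
python3 - <<'E'
from h import *
p,d=grab('side');print(manip.sense()['time'],manip.sense()['tcp_pos'])
cv2.imwrite('pics/g4.png',cv2.resize(p[115:300,270:420,::-1],None,fx=3.2,fy=3.2,interpolation=cv2.INTER_CUBIC))
E
```

```text
13.6 [ 0.43561709 -0.09893209  0.26428182]
```

View pics/g4.png

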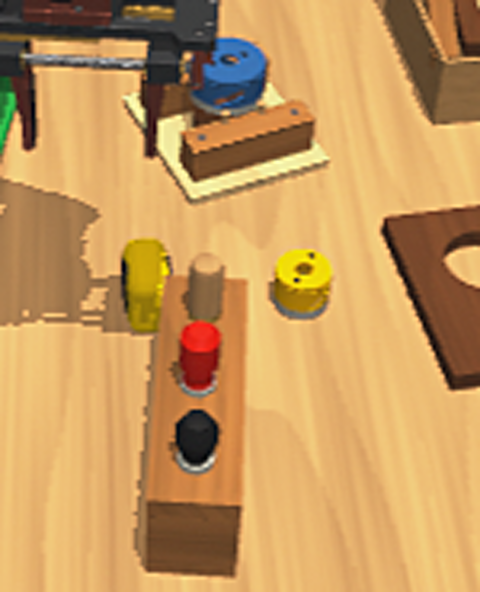

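The drift stands upright in its hole again at crop (207,287). The other tools, the tape and both saws are where they were, and the gripper is clear of everything.

```bash
python3 -c "
from plant import manip
print(manip.close_job())"
```

```text
the job is handed in; nothing more can be done
None
```

The plug is pressed out and lies on the stand's base between the rails, the drift is back in its rack hole, the saw and bystanders look unmoved in the last picture, and the job was handed in at about 14 s.

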